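# Put a stock bin home in its bay and latch the gate

### The arm

A 7-joint arm with a two-finger parallel gripper is mounted at the origin on the work surface. World frame = base frame: x ahead of the robot, y to its left, z up, the work surface at z = 0. Lengths are in mm, angles in rad, forces in N, time in s.
With the tool pointing down it reaches from about 400 to 900 mm from the base axis. Payload 5.6 kg.
Tool frame: the origin (TCP) lies midway between the tips of the shut fingers; the grasp point (between the pads) lies 19 mm behind it; z points along the fingers, y is the line along which they close (so a half turn about z gives the same grasp; the last joint's range is limited). The gripper opens to 92 mm and grips with 3 to 60 N. Pads are 20 mm wide; open, the fingers measure 128 mm over their backs; the gripper's body (75 mm by 189 mm) begins 69 mm behind the grasp point.
Start: joints at [1.086, 0.468, -0.012, 1.603, 0.006, 1.071, -0.056], TCP at [277.88, -587.615, 214.592] pointing down, gripper open.
Joint ranges: [-2.53, 2.53], [-0.31, 2.02], [-1.57, 1.55], [0.28, 2.44], [-1.29, 4.43], [0.15, 1.84], [-2.92, 2.92]. Speed limits (rad/s): [2.57, 2.57, 3.14, 3.14, 3.14, 3.14, 3.14].

### API

Orientations are given as a rotation vector (axis times angle).
In Python, from cell import robot, grip, kin, viewer gives the robot as it stands. Calls block until the motion is done:
- robot.movep(position, orientation): joint-space move of the TCP to a pose.
- robot.servo_line(position, feed=150, rotation=None): straight line of the TCP; rotation=None keeps the orientation; feed is the mean speed in mm/s.
- robot.goto_joints(angles): joint-space move.
- grip(opening, newtons=None): opening from 0.0 (shut) to 1.0 (fully open); newtons is the grip in N (None keeps the last); returns when the fingers have stopped.
- robot.hold(seconds).
- kin.ik(position, orientation): joint angles nearest the present ones, or None.
- robot.observe(): the state.
- viewer.read_camera(name): name is "scene" or "top" or "wrist"; returns the picture (400x640x3 uint8, red, green, blue); there is no depth.
- viewer.camera_info(name): a dict with "camera_matrix" (3x3 intrinsics, pixels), "k1" (the pictures are not rectified: a ray, as slopes to the right and down, at radius r is drawn at 1 + k1 r^2 times it, then the intrinsics apply), "R" (3x3) and "t" (3): a world point X has camera coordinates R X + t. Camera axes: x right, y down, z forward; pixel columns grow to the right and rows downward; lengths in mm; the calibration is good to about 2 mm. A picture is of the moment at which its call begins: read the wrist's pose just before it. camera_info takes no time and is no camera call; for the wrist camera it gives the pose at the moment of the call.
A pose or a line that the arm cannot do raises robot.IKError and nothing moves.
- robot.job_done(): hands the job in; it is judged then, once.
Trained networks look in the newest picture that a camera, given by its name, has taken for a name from the list of things; names that differ only in an ending like _2 or _b are one class to them, and where a whole thing is asked for, a point or a joint stands for the part that bears it (a point fixed in the world has none). Each returns a list of dicts, best first, with "confidence" (0 to 1); they miss things now and then, are a little off and sometimes report something else, mostly with a low value. They report only what shows in the picture. A call takes as long as a camera call. They do not tell look-alikes from the thing itself.
- viewer.silhouettes(name, camera): "mask" (400x640 bool, what is visible of it).
- viewer.pinpoint(name, camera): "at" ([x, y, z] in mm, in the coordinates of the camera as it stood for that picture, good to about 4 mm: a listed point, or the origin of a listed thing).
The state is a dict: "t": time; "joints": joint angles; "joint_velocities": joint speeds; "joint_torque": joint torques, N m; "tcp_pos": TCP position; "tcp_rot": TCP orientation; "contact_force": force on the tool from outside, world axes, zero at the start; "wrist_torque": the same for the moment, N m; "grip_width": opening from 0.0 (shut) to 1.0 (fully open); "grip_force": force on a finger pad.
Only numpy, scipy, OpenCV 4.12 (cv2) and the standard library are available. Lean on these libraries where they do the work, as an engineer would, in place of code of your own. Each camera call takes 0.05 s, during which the arm holds its last target. There are 200 camera calls.

### The job

Slide the stock bin all the way back into its mesh bay while the gate stands open, then swing the gate shut and press it until its sprung tongue rides over the keeper pin and snaps in behind it, so that the sprung gate stays shut by itself when you let go. Push gently throughout, never ramming or slamming, and leave the tin, the coupling and the spanner beside it alone.

Things in the scene. Friction and masses are not known exactly. Their poses are not given: they have to be found in the camera images.
- bay: Fixed open-topped wire-mesh bay, 122 mm high, on a base plate 6 mm thick. Origin on the table in the middle of the mouth, x into the bay, y left, z up. Base plate x -150 to 215, y -140 to 130 mm; side walls x 20 (left) or 50 (right) to 208 mm, inner faces at y +-82 mm; face of the rubber stop pad on the back wall at x 194 mm (gives 4 N/mm). Gate hinge axis at x -12, y 105 mm. Post right of the mouth at y -117 to -129 mm, 86 mm high.
- keeper_mid (a point): Middle (not the actual setting) of the range of the keeper pin: upright steel pin 8 mm thick, top at height 101 mm, on a slotted plate on the right post. Pin and the rubber buffer that stops the gate are set together, differently every time, up to 21 mm either way along the bay's x, so the angle at which the tongue snaps in is not known and must be felt. Axes as the bay.
- bin_c (a point): Centre of the loose blue stock bin (with yellow fittings), 32 mm above its underside; x to its back, z up. 150 x 150 mm, front wall 64 mm high, back 85 mm, 0.5 to 1 kg. It stands on the base plate partly in the bay, its front sticking out across the gate's path. Fully home its back touches the rubber stop pad: this point is then at x 119 mm in the bay's frame, its front face at x 44 mm.
- gate (a joint): Gate angle, rad: 0 = square across the mouth, grows as it opens towards the robot. A hinge spring (0.4 N m/rad, at rest near 1.6) swings it open whenever it is not latched. Latched it rests at -0.10 to 0.11, depending on the keeper; the tongue meets the pin about 0.08 before that.
- gate_hinge (a point): On the gate's upright hinge axis, 72 mm above the table. Turns with the gate: y points from the free edge to the hinge, x is square to the gate, in the closing direction.
- gate_push (a point): Centre of the sheet-steel push plate on the gate's outer face, 150 mm from the hinge axis, 80 mm above the table; axes as gate_hinge (push along +x). Gate: tube frame 200 mm wide, 10 mm thick, from 14 to 131 mm above the table; the plate covers 115 to 190 mm from the hinge. Pushing it shut takes some 5 N here.
- latch_case (a point): Black latch case at the gate's free edge, 179 mm from the hinge, with the brass tongue: sticks out 15 mm past the edge, is pushed in 10 mm by the pin. Force at the push point: climbs from 5 to 11-16 N as the slope rides up the pin, eases back to 5 N or less as the nose passes over, the tongue snaps out about 5 mm after the peak; 2 mm further the buffer stops the gate, some 8 N per mm.
- tin: Bystander: upright steel tin, 66 mm across, 85 mm high. Origin under its centre.
- coupling: Bystander: upright yellow plastic hose coupling, 52 mm across, 60 mm high. Origin under its centre.
- spanner: Bystander: steel spanner 160 mm long lying on the table. Origin under its middle.
Things that resemble listed ones, but are neither listed nor needed, are in the scene too. What is meant by the part that bears bin_c is not brown, and is the larger of those in its own colour.

How it is judged:
By the outcome, as a careful person would: the job done as asked, in the order asked, and still so for the second after the job is handed in, with the robot touching nothing.
It also fails if it takes over 72 s, if anything falls off the work surface, if the arm or the gripper's body presses on something with over 40 N, if the wrist force passes 120 N, or if a joint passes its speed limit or range.

## Working session

There is one attempt and no reset: what is moved stays moved. The work goes in short steps, each a Python script; the robot and the scene stay as the last script left them, time stands still between calls to the robot, and variables do not carry over. Pictures are saved under pics/ and viewed, at most 10 in all, crops included, and the job is handed in when it is done.

```bash
ls; mkdir -p pics
cat > h.py <<'E'
import numpy as np, cv2
from cell import robot, grip, kin, viewer
def shot(cam,fn):
    im=viewer.read_camera(cam); cv2.imwrite('pics/'+fn,im[:,:,::-1]); return im
def w(cam,p):
    i=viewer.camera_info(cam); return np.array(i['R']).T@(np.array(p)-np.array(i['t']))
def proj(cam,X):
    i=viewer.camera_info(cam); c=np.array(i['R'])@np.array(X)+np.array(i['t']); s=c[:2]/c[2]; s=s*(1+i['k1']*(s@s)); K=np.array(i['camera_matrix']); return (K[:2,:2]@s+K[:2,2]).round()
E
python3 - <<'E'
from h import *
a=shot('scene','s0.png');b=shot('top','t0.png')
cv2.imwrite('pics/st0.png',np.vstack([cv2.resize(a,(480,300)),cv2.resize(b,(480,300))])[:,:,::-1])
print(robot.observe())
for cam in ('scene','top'):
    for n in ['bay','keeper_mid','bin_c','gate_hinge','gate_push','latch_case','tin','coupling','spanner']:
        print(cam,n,[(round(d['confidence'],2),w(cam,d['at']).round().tolist(),proj(cam,w(cam,d['at'])).tolist()) for d in viewer.pinpoint(n,cam)])
E
```

```text
pics
{'t': 0.1, 'joints': array([ 1.08599173,  0.4682922 , -0.01163095,  1.60351214,  0.00602254,
        1.07141937, -0.05629556]), 'joint_velocities': array([ 4.97938579e-04, -1.53315726e-03,  2.09438654e-03, -2.51412149e-03,
        1.22086058e-03,  9.57828431e-04, -2.77084494e-06]), 'joint_torque': array([ 7.63948810e-04, -5.21655178e+01, -1.27658324e-02, -2.44372380e+01,
       -5.68143767e-02,  1.40599406e-02,  4.39135158e-05]), 'tcp_pos': array([ 277.64617734, -587.1385465 ,  213.74165338]), 'tcp_rot': array([-3.06377136e+00, -6.87983095e-01,  7.35306783e-04]), 'contact_force': array([0.20292064, 0.41317591, 0.00074819]), 'wrist_torque': array([0.00445798, 0.02019714, 0.02351397]), 'grip_force': 0.0, 'grip_width': 1.0000483343328928}
scene bay [(0.86, [640.0, 55.0, -2.0], [302.0, 235.0])]
scene keeper_mid [(0.75, [620.0, -49.0, 76.0], [270.0, 195.0])]
scene bin_c [(0.87, [493.0, 416.0, 32.0], [458.0, 245.0]), (0.66, [344.0, -51.0, 24.0], [323.0, 151.0]), (0.61, [676.0, 60.0, 34.0], [295.0, 237.0])]
scene gate_hinge [(0.7, [619.0, 154.0, 68.0], [340.0, 227.0]), (0.19, [618.0, -
[... 309 characters left out ...]
8.0, -0.0], [231.0, 185.0])]
top bay []
top keeper_mid [(0.56, [620.0, -58.0, 75.0], [374.0, 165.0]), (0.36, [706.0, -157.0, 1.0], [410.0, 134.0])]
top bin_c [(0.84, [672.0, 50.0, 39.0], [327.0, 147.0]), (0.72, [500.0, 410.0, 37.0], [179.0, 222.0]), (0.59, [348.0, -56.0, 23.0], [375.0, 281.0])]
top gate_hinge [(0.75, [619.0, 152.0, 71.0], [284.0, 167.0]), (0.34, [708.0, -157.0, 3.0], [410.0, 133.0])]
top gate_push [(0.57, [468.0, 164.0, 84.0], [280.0, 232.0])]
top latch_case [(0.73, [437.0, 153.0, 72.0], [285.0, 246.0])]
top tin [(0.95, [707.0, -156.0, 4.0], [409.0, 133.0])]
top coupling [(0.69, [643.0, 280.0, -1.0], [235.0, 164.0])]
top spanner [(0.86, [588.0, -221.0, 2.0], [437.0, 180.0])]
```

View pics/s0.png

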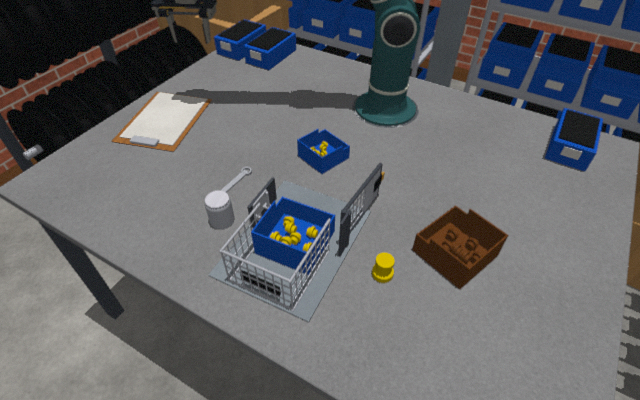

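View pics/t0.png

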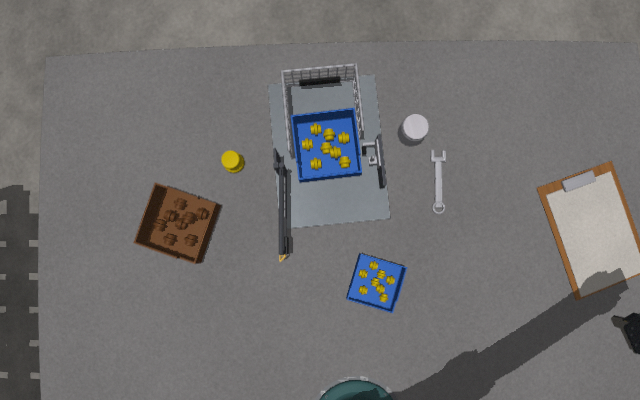

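The pictures show three candidates for the bin, in top-view pixels: the large blue bin with yellow fittings in the bay at (327,147), the small blue tray at (375,281) and the brown bin at (179,222). The large blue one fits, because it isn't brown, it is the larger of the two blue ones, and it stands partly in the bay. I'll confirm it in one enlarged crop.

Run:
```python
from h import *
a=cv2.imread('pics/t0.png')[50:260,225:425]
cv2.imwrite('pics/crop1.png',cv2.resize(a,None,fx=2.8,fy=2.8,interpolation=cv2.INTER_CUBIC))
```

```text
(no output)
```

View pics/crop1.png

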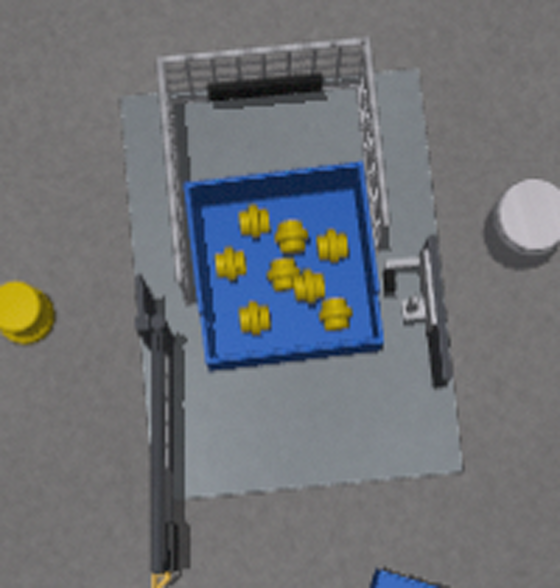

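The crop confirms it: the large blue bin with fittings sits half in the bay, at crop (285,265). It is square to the bay, and its front edge runs from (210,365) to (382,348). The gate stands open along the left edge, with its tongue at (165,578). The keeper and buffer are at (410,305). Next I'll fit the bay pose.

Run:
```python
from h import *
from scipy.optimize import least_squares
P=lambda b,u:np.r_[u[0]+b[0]*np.cos(u[2])-b[1]*np.sin(u[2]),u[1]+b[0]*np.sin(u[2])+b[1]*np.cos(u[2]),b[2]]
px=[((215,130,6),(122,97)),((215,-140,6),(418,70)),((-150,-140,6),(462,470)),((20,82,122),None)]
i=viewer.camera_info('top');print(i)
def r(u):
    e=[]
    for b,p in px[:3]:
        e.append(1.9*(pr(P(b,u))-(np.array([225,50])+np.array(p)/2.8)))
    e.append((P((0,0,0),u)-[640,55,0])/2)
    for o in ([619,154],[619,152]): e.append((P((-12,105,0),u)[:2]-o)/2)
    return np.concatenate(e)
def pr(X):
    c=np.array(i['R'])@X+np.array(i['t']); s=c[:2]/c[2]; s=s*(1+i['k1']*(s@s)); K=np.array(i['camera_matrix']); return K[:2,:2]@s+K[:2,2]
s=least_squares(r,[640,52,.1]);print(s.x,s.fun.round(1))
u=s.x
c,sn=np.cos(u[2]),np.sin(u[2]);inv=lambda X:np.array([[c,sn],[-sn,c]])@(np.array(X)-u[:2])
for n,X in dict(bin1=[676,60],bin2=[672,50],push=[465,163],push2=[468,164],latch=[437,153],keep=[620,-49],keep2=[620,-58],hinge=[619,153],tin=[706,-155]).items(): print(n,inv(X).round(1))
# bin front top edge z=70, back top z=91 via pixel rays
def ray(p,z):
    q=(np.array([225,50])+np.array(p)/2.8); K=np.array(i['camera_matrix']); n=cv2.undistortPoints(np.array([[q]],float),K,np.array([i['k1'],0,0,0,0.]))[0,0]
    d=np.array(i['R']).T@np.r_[n,1]; o=-np.array(i['R']).T@np.array(i['t']); return o+d*(z-o[2])/d[2]
for p,z in (((210,365),70),((382,348),70),((187,185),91),((362,165),91),((155,570),131),((410,305),101)): print(p,inv(ray(p,z)[:2]).round(1))
```

```text
{'camera_matrix': array([[519.54815519,   0.        , 320.55975901],
       [  0.        , 519.54815519, 189.97691889],
       [  0.        ,   0.        ,   1.        ]]), 'k1': -0.1349780867169285, 'R': array([[-0.0250753 , -0.99966224, -0.00682847],
       [-0.99466029,  0.0256327 , -0.09996934],
       [ 0.1001106 ,  0.00428524, -0.99496709]]), 't': array([  83.10002739,  566.20490478, 1221.05141535])}
[6.36754296e+02 5.05660658e+01 6.64865521e-02] [-1.1 -1.5  0.5 -1.5  0.2  1.  -1.6 -2.2  0.  -0.6  0.3 -0.6  1.3]
bin1 [39.8  6.8]
bin2 [35.1 -2.9]
push [-163.9  123.6]
push2 [-160.8  124.4]
latch [-192.5  115.5]
keep [-23.3 -98.2]
keep2 [ -23.9 -107.2]
hinge [-10.9 103.4]
tin [  55.4 -209.7]
(210, 365) [-44.6  68.4]
(382, 348) [-43.6 -75.6]
(187, 185) [104.7  73.6]
(362, 165) [108.2 -72.8]
(155, 570) [-208.7  123.3]
(410, 305) [-14.3 -99.3]
```

```bash
cat >> h.py <<'E'
from scipy.spatial.transform import Rotation as Ro
U=np.array([636.8,50.6,.0665])
def W(b):
    c,s=np.cos(U[2]),np.sin(U[2]); return np.array([U[0]+b[0]*c-b[1]*s,U[1]+b[0]*s+b[1]*c,b[2]])
def B(X):
    c,s=np.cos(U[2]),np.sin(U[2]); d=np.array(X[:2])-U[:2]; return np.array([c*d[0]+s*d[1],-s*d[0]+c*d[1],X[2]])
def Bv(v): c,s=np.cos(U[2]),np.sin(U[2]); return np.array([c*v[0]+s*v[1],-s*v[0]+c*v[1],v[2]])
def rot(a): # tool down, tool y at bay-frame azimuth a
    a=a+U[2]; y=np.array([np.cos(a),np.sin(a),0]); z=np.array([0,0,-1.]); return Ro.from_matrix(np.c_[np.cross(y,z),y,z]).as_rotvec()
E
python3 - <<'E'
from h import *
print(robot.observe()['t'])
for a in (np.pi/2,-np.pi/2):
    print(a,kin.ik(W((-85,-2,200)),rot(a)))
th=1.65
for sg in (0,np.pi):
  for th in (1.65,.8,0,-.1):
    e=np.array([-np.sin(th),-np.cos(th)]);n=np.array([np.cos(th),-np.sin(th)])
    p=np.array([-12,105])+150*e-30*n
    print(sg,th,kin.ik(W((*p,70)),rot(np.arctan2(e[1],e[0])+sg)))
E
```

```text
1.0
1.5707963267948966 [ 0.50217204  0.45982434 -0.82072995  1.81560287  0.38726801  1.03479713
  1.16817836]
-1.5707963267948966 [ 0.2044981   0.36248548 -0.42284286  1.83356525  0.17585024  0.98225949
 -1.79638315]
0 1.65 [ 0.49274171  0.9695019  -1.33061386  2.00868324  1.07890156  1.14007591
  1.79745667]
0 0.8 [-0.04595531  0.43964927 -0.17830961  2.06459718  0.12552019  0.64726557
 -2.61223625]
0 0 [ 0.10230004  0.57492146 -0.21437111  1.82459594  0.16875813  0.75973332
 -1.70562325]
0 -0.1 [ 0.1191863   0.59830114 -0.23584369  1.78477037  0.18816428  0.78042049
 -1.61562841]
3.141592653589793 1.65 [ 0.25693197  0.63369086 -0.89082977  2.01974246  0.6842904   0.81596661
 -1.04914614]
3.141592653589793 0.8 [ 0.33654843  0.53042383 -0.65205245  2.04061497  0.48180138  0.72415822
  0.21816916]
3.141592653589793 0 [ 0.44079795  0.68157442 -0.68244414  1.80140868  0.55263629  0.85862765
  1.13198308]
3.141592653589793 -0.1 [ 0.43928918  0.7053526  -0.68830845  1.76251094  0.56333168  0.88071442
  1.23480311]
```

Run:
```python
from h import *
robot.movep(W((-95,-2,235)),rot(np.pi/2))
grip(0.4)
a=shot('wrist','w1.png')
print([(round(d['confidence'],2),B(w('wrist',d['at'])).round().tolist()) for d in viewer.pinpoint('bin_c','wrist')])
o=robot.observe();print(o['t'],B(o['tcp_pos']),o['contact_force'],o['joints'])
for b in [(-41,75,70),(-41,-75,70),(-162,123,131),(-12,105,131),(-24,-103,101)]: print(b,proj('wrist',W(b)))
```

```text
[(0.74, [-117.0, 373.0, 35.0]), (0.72, [27.0, -1.0, 38.0]), (0.4, [-72.0, -267.0, -2.0])]
4.4417 [-94.9933605   -2.01554495 234.9870056 ] [-0.21350297  0.52074466 -0.19219174] [ 0.54542778  0.40758118 -0.8622262   1.80150063  0.34606012  1.09162021
  1.19819306]
(-41, 75, 70) [387. 222.]
(-41, -75, 70) [257. 222.]
(-162, 123, 131) [467. 118.]
(-12, 105, 131) [428. 272.]
(-24, -103, 101) [227. 248.]
```

View pics/w1.png

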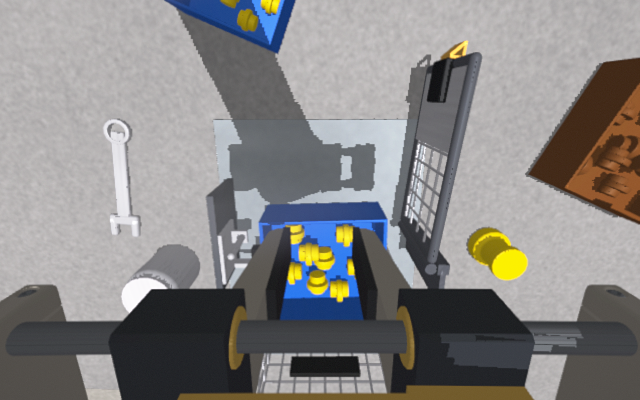

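The wrist view shows the bin's front rim from (261,221) to (386,219), where the model predicted it. The gate hinge is at about (437,268) and the spanner and tin are clear on the left. I'll lower the fingers in front of the bin and push.

Run:
```python
from h import *
robot.servo_line(W((-80,-2,52)),feed=150)
o=robot.observe();f0=Bv(o['contact_force']);print(f0.round(2))
x=-62;log=[]
robot.servo_line(W((x,-2,52)),feed=60)
while x<40:
    x+=6 if x<18 else 1.5
    robot.servo_line(W((x,-2,52)),feed=35 if x<18 else 15)
    o=robot.observe();f=Bv(o['contact_force'])-f0;p=B(o['tcp_pos']);log.append((round(x,1),round(p[0],1),*f.round(1),round(o['wrist_torque'][2],2)))
    if abs(f[0])>25 or (x>20 and -f[0]>14): break
print(*log,sep='\n');print(o['t'])
```

```text
[-0.34 -0.67  0.3 ]
(-56, np.float64(-55.9), np.float64(0.0), np.float64(0.9), np.float64(0.2), np.float64(-0.04))
(-50, np.float64(-50.3), np.float64(-1.5), np.float64(0.7), np.float64(1.1), np.float64(0.06))
(-44, np.float64(-44.5), np.float64(-2.8), np.float64(2.3), np.float64(0.5), np.float64(0.08))
(-38, np.float64(-37.9), np.float64(-1.9), np.float64(2.2), np.float64(-0.9), np.float64(0.01))
(-32, np.float64(-31.8), np.float64(-0.5), np.float64(0.8), np.float64(-1.0), np.float64(0.06))
(-26, np.float64(-25.7), np.float64(-1.6), np.float64(1.2), np.float64(-1.3), np.float64(0.02))
(-20, np.float64(-19.7), np.float64(-1.5), np.float64(1.3), np.float64(-0.9), np.float64(-0.0))
(-14, np.float64(-13.8), np.float64(-0.7), np.float64(0.5), np.float64(-0.1), np.float64(0.07))
(-8, np.float64(-7.8), np.float64(-1.8), np.float64(1.3), np.float64(-0.0), np.float64(0.07))
(-2, np.float64(-1.8), np.float64(-2.0), np.float64(0.1), np.float64(-0.8), np.float64(0.08))
(4, np.float64(4.2), np.float64(-1.6), np.float64(1.0), np.float64(-0.4), np.float64(-0.06))
(10, np.float64(10.2), np.float64(
[... 603 characters left out ...]
5), np.float64(-0.01))
(29.5, np.float64(29.6), np.float64(-4.0), np.float64(0.7), np.float64(1.2), np.float64(0.06))
(31.0, np.float64(31.0), np.float64(-4.6), np.float64(0.6), np.float64(0.8), np.float64(0.05))
(32.5, np.float64(32.3), np.float64(-4.6), np.float64(1.2), np.float64(1.8), np.float64(0.0))
(34.0, np.float64(32.7), np.float64(-7.8), np.float64(0.4), np.float64(4.2), np.float64(0.05))
(35.5, np.float64(33.2), np.float64(-10.8), np.float64(0.4), np.float64(7.5), np.float64(0.05))
(37.0, np.float64(33.6), np.float64(-13.8), np.float64(0.1), np.float64(10.0), np.float64(0.05))
(38.5, np.float64(34.1), np.float64(-17.6), np.float64(-0.7), np.float64(12.2), np.float64(0.02))
13.7917
```

Run:
```python
from h import *
robot.servo_line(W((25,-2,52)),feed=15)
robot.servo_line(W((-80,-2,52)),feed=120)
robot.servo_line(W((-80,-2,240)),feed=200)
grip(0.0)
th=1.65
e=np.array([-np.sin(th),-np.cos(th)]);n=np.array([np.cos(th),-np.sin(th)])
p=np.array([-12,105])+150*e-55*n
robot.movep(W((*p,240)),rot(np.arctan2(e[1],e[0])+np.pi))
a=shot('top','t2.png')
for nm in ('bin_c','gate_push','gate_hinge','latch_case'):
  print(nm,[(round(d['confidence'],2),B(w('top',d['at'])).round().tolist()) for d in viewer.pinpoint(nm,'top')])
b=shot('wrist','w2.png')
for nm in ('gate_push','gate_hinge','latch_case','bin_c'):
  print(nm,[(round(d['confidence'],2),B(w('wrist',d['at'])).round().tolist()) for d in viewer.pinpoint(nm,'wrist')])
cv2.imwrite('pics/v2.png',np.vstack([cv2.resize(a[50:260,150:480],(480,305)),cv2.resize(b,(480,290))])[:,:,::-1])
o=robot.observe();print(o['t'],B(o['tcp_pos']),o['contact_force'],o['grip_width'])
```

```text
bin_c [(0.78, [-116.0, 370.0, 36.0]), (0.77, [-295.0, -87.0, 23.0]), (0.72, [-157.0, 128.0, 82.0]), (0.71, [123.0, -2.0, 38.0])]
gate_push [(0.59, [-159.0, 124.0, 85.0])]
gate_hinge [(0.74, [-11.0, 106.0, 70.0])]
latch_case [(0.79, [-190.0, 120.0, 74.0]), (0.75, [23.0, 225.0, -2.0])]
gate_push [(0.59, [-160.0, 130.0, 82.0])]
gate_hinge [(0.89, [-14.0, 106.0, 72.0])]
latch_case [(0.95, [-196.0, 122.0, 70.0])]
bin_c [(0.98, [114.0, -2.0, 38.0]), (0.38, [-6.0, 4.0, -3.0])]
19.75 [-157.14943438  171.6399177   239.97994503] [ 0.24283798 -0.20674785  0.71845588] 0.007480818917311663
```

View pics/v2.png

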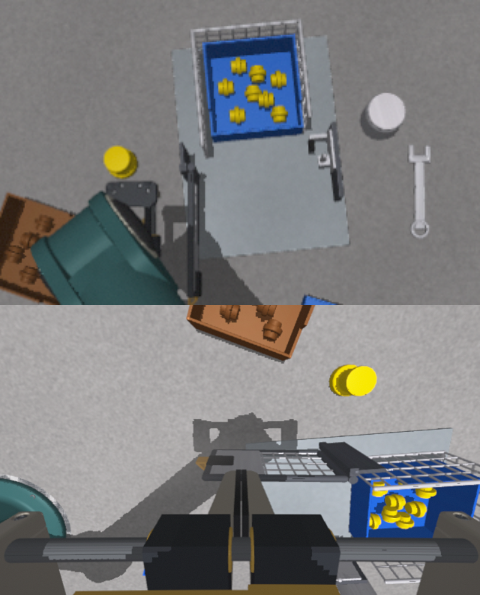

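The top view shows the bin home against the back pad: its centre reads x ≈ 119–123 in the bay frame, at top-crop pixel (253,85). The gate is still open at (193,225). The wrist view shows the shut fingers outside the gate, over its push plate side. I'll close the gate in small arc steps while watching the force.

```bash
cat >> h.py <<'E'
def gp(th,d=17,z=70,r=150):
    e=np.array([-np.sin(th),-np.cos(th)]);n=np.array([np.cos(th),-np.sin(th)])
    p=np.array([-12,105])+r*e-d*n
    return W((*p,z)),rot(np.arctan2(e[1],e[0])+np.pi),n
def st(n,f0):
    o=robot.observe();f=Bv(o['contact_force']-f0)
    return -f[:2]@n, f, B(o['tcp_pos']), o
E
python3 - <<'E'
from h import *
p,r,n=gp(1.65,55); robot.servo_line(p,feed=150)
f0=robot.observe()['contact_force']; print(f0.round(2))
p,r,n=gp(1.72,25); robot.servo_line(p,feed=60,rotation=r)
th=1.72;log=[]
while th>0.29:
    th-=0.06; p,r,n=gp(th); robot.servo_line(p,feed=60,rotation=r)
    F,f,b,o=st(n,f0); log.append((round(th,2),round(float(F),1),f.round(1).tolist()))
    if F>14 or np.linalg.norm(f)>20: print('STOP');break
print(*log,sep='\n');print(o['t'],B(o['tcp_pos']),o['joints'].round(2)); np.save('f0.npy',f0)
E
```

```text
[-0.03  0.83 -0.38]
(1.66, -0.8, [-0.9, -0.7, 1.4])
(1.6, 0.0, [-0.1, 0.1, 0.8])
(1.54, -0.8, [0.1, -0.8, 0.3])
(1.48, -0.2, [-0.5, -0.3, -0.4])
(1.42, -0.8, [0.2, -0.8, 1.1])
(1.36, -0.8, [-0.3, -0.8, -0.3])
(1.3, -0.4, [0.2, -0.3, 0.5])
(1.24, -0.1, [-0.6, -0.3, 0.4])
(1.18, 0.2, [0.7, 0.5, -0.3])
(1.12, -0.0, [0.4, 0.1, 0.4])
(1.06, 0.4, [0.1, 0.6, 0.9])
(1.0, -0.1, [0.3, 0.1, -0.3])
(0.94, -0.3, [0.3, -0.2, -0.2])
(0.88, 1.2, [0.1, 1.7, 0.4])
(0.82, 1.9, [-0.6, 2.1, -0.2])
(0.76, 1.0, [-0.2, 1.2, 0.4])
(0.7, 1.7, [-1.0, 1.4, 0.5])
(0.64, 2.0, [-1.3, 1.6, 1.5])
(0.58, 2.2, [-1.8, 1.2, 1.5])
(0.52, 1.8, [-1.1, 1.7, 0.8])
(0.46, 2.5, [-2.3, 1.0, 0.9])
(0.4, 2.1, [-2.0, 0.7, 1.0])
(0.34, 3.3, [-3.2, 0.8, 1.1])
(0.28, 2.9, [-2.9, 0.5, 1.2])
28.8417 [-70.16538723 -34.38429899  69.93369866] [ 0.51  0.68 -0.79  1.87  0.63  0.86  0.76]
```

Run:
```python
from h import *
f0=np.load('f0.npy');th=.28;log=[];pk=0;mn=99;t0=robot.observe()['t']
while th>-0.25:
    th-=0.0067; p,r,n=gp(th); robot.servo_line(p,feed=12,rotation=r)
    F,f,b,o=st(n,f0); F=float(F); log.append((round(th,3),round(F,1),b.round(1).tolist()[:2]))
    if pk<9 or F>pk: 
        if mn==99 or pk<9: pk=max(pk,F)
    if pk>9 and F<pk-3.5: mn=min(mn,F)
    if mn<99 and F>mn+4: print('BUFFER',pk,mn);break
    if F>24 or o['t']-t0>18: print('STOP');break
print(*log,sep='\n');print(o['t'])
```

```text
BUFFER 13.130341869091588 0.12410977000067212
(0.273, 4.1, [-69.3, -34.8])
(0.267, 4.3, [-68.0, -35.2])
(0.26, 4.1, [-66.9, -35.6])
(0.253, 3.8, [-65.9, -36.0])
(0.247, 3.2, [-65.0, -36.3])
(0.24, 3.5, [-64.1, -36.7])
(0.233, 2.7, [-63.1, -37.0])
(0.226, 3.2, [-62.2, -37.3])
(0.22, 3.4, [-61.2, -37.7])
(0.213, 3.6, [-60.2, -38.0])
(0.206, 3.9, [-59.3, -38.3])
(0.2, 4.1, [-58.3, -38.5])
(0.193, 2.4, [-57.4, -38.8])
(0.186, 4.5, [-56.5, -39.1])
(0.179, 4.3, [-55.5, -39.5])
(0.173, 5.4, [-54.5, -39.8])
(0.166, 3.6, [-53.5, -40.1])
(0.159, 3.5, [-52.5, -40.3])
(0.153, 4.0, [-51.6, -40.6])
(0.146, 4.4, [-50.6, -40.9])
(0.139, 4.5, [-49.6, -41.1])
(0.133, 4.7, [-48.7, -41.3])
(0.126, 3.3, [-47.7, -41.6])
(0.119, 4.9, [-46.7, -41.8])
(0.112, 3.9, [-45.7, -42.0])
(0.106, 3.7, [-44.7, -42.3])
(0.099, 3.2, [-43.8, -42.5])
(0.092, 4.0, [-42.8, -42.7])
(0.086, 4.0, [-41.8, -42.9])
(0.079, 4.1, [-40.8, -43.1])
(0.072, 4.0, [-39.9, -43.3])
(0.066, 4.4, [-38.8, -43.5])
(0.059, 4.3, [-37.9, -43.7])
(0.052, 4.5, [-36.9, -43.8])
(0.045, 4.9, [-35.9, -44.0])
(0.039, 4.7, [-34.9, -44.1])
(0.032, 4.2, [-33.9, -44.3])
(0.025, 4.4, [-32.9, -44.4])
(0.019, 6.8, [-32.6, -44.6])
(0.012, 8.5, [-32.2, -44.7])
(0.005, 9.2, [-31.4, -44.8])
(-0.001, 10.1, [-30.6, -44.9])
(-0.008, 10.8, [-29.8, -45.0])
(-0.015, 11.1, [-29.0, -45.1])
(-0.022, 11.2, [-28.2, -45.2])
(-0.028, 13.1, [-27.4, -45.3])
(-0.035, 11.7, [-26.3, -45.4])
(-0.042, 5.7, [-23.8, -46.0])
(-0.048, 0.4, [-20.5, -47.1])
(-0.055, 0.1, [-19.9, -46.1])
(-0.062, 0.7, [-19.6, -45.9])
(-0.068, 5.0, [-19.3, -45.9])
41.8417
```

The force peaked at 13 N, fell to about 0 roughly 7 mm further on, then rose again at the buffer, so the tongue has snapped in. I'll press slightly more, ease off slowly, retreat and look.

Run:
```python
from h import *
f0=np.load('f0.npy')
for th in (-.075,-.081,-.07,-.055,-.04,-.02,0,.03):
    p,r,n=gp(th); robot.servo_line(p,feed=15,rotation=r); F,f,b,o=st(n,f0); print(th,round(float(F),1),b.round(1)[:2])
p,r,n=gp(-.04,70); robot.servo_line(p,feed=80,rotation=r)
p,r,n=gp(-.04,70,240); robot.servo_line(p,feed=200)
p,r,n=gp(-.04,230,300); robot.servo_line(p,feed=200)
a=shot('top','t3.png')
for nm in ('gate_push','gate_hinge','latch_case','bin_c'):
  print(nm,[(round(d['confidence'],2),B(w('top',d['at'])).round().tolist()) for d in viewer.pinpoint(nm,'top')])
b=shot('wrist','w3.png')
print([(round(d['confidence'],2),B(w('wrist',d['at'])).round().tolist()) for d in viewer.pinpoint('gate_push','wrist')])
cv2.imwrite('pics/v3.png',np.vstack([cv2.resize(a[50:260,210:440],(480,420))[:300],cv2.resize(b,(480,290))])[:,:,::-1])
print(robot.observe()['t'])
```

```text
-0.075 5.0 [-18.1 -45.9]
-0.081 5.1 [-17.3 -45.9]
-0.07 6.0 [-18.9 -45.9]
-0.055 -0.6 [-19.9 -45.5]
-0.04 0.6 [-22.9 -45.5]
-0.02 0.3 [-26.1 -45.3]
0 0.0 [-29.1 -45. ]
0.03 0.5 [-33.5 -44.5]
gate_push [(0.74, [-8.0, -43.0, 84.0])]
gate_hinge [(0.75, [-15.0, 105.0, 71.0]), (0.74, [20.0, 227.0, 1.0])]
latch_case [(0.31, [56.0, -213.0, 3.0])]
bin_c [(0.97, [-114.0, 372.0, 35.0]), (0.7, [119.0, -1.0, 40.0])]
[]
47.6167
```

View pics/v3.png

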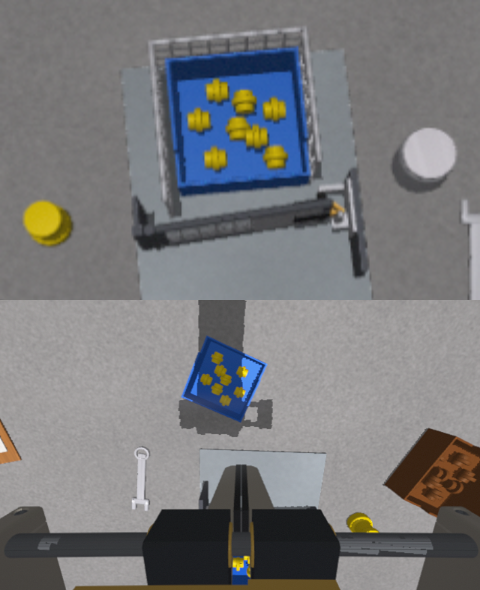

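The top picture shows the gate shut across the mouth, with the brass tongue caught at the keeper at (335,210). The bin is home behind it at (240,120), and the tin and coupling are untouched. As the fingers backed off the force dropped to 0, and the gate was still shut about 3 s later.

```bash
python3 -c "
from h import *
print(robot.job_done())"
```

```text
the job is handed in; nothing more can be done
None
```

The bin is fully home, the gate is latched shut and holding by itself, the tin, coupling and spanner were left alone, and the job was handed in at about 48 s of the 72 s allowed.

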